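Seat the taper head in the tilting work-holder and prove that it rocks free

TASK

Put the steel plug-in head into the brass taper cup of the tilting work-holder and press it gently but fully home, past the drag of the red plunger, until the taper itself is tight. Then check that it rocks free: tip the seated head about ten degrees away from the robot, then about ten degrees toward it, and leave it seated, upright and released. Do not force anything, and leave the other things on the bench alone.

Things in the scene. Friction and masses are not known exactly. Their poses are not given: they have to be found in the camera images.
- head_grip (a point): middle of the bare-aluminium round grip stem (22 mm diameter, 45 mm long) of the loose plug-in head, 0.13 to 0.21 kg; z points up along the stem. Grasp the stem in any direction. Below it is a dark flange (56 mm diameter, 5 mm thick, its top 23 mm below this point), then the steel taper shank. It starts standing on the bench in the parking ring
- head: the same plug-in head, 82 mm high; origin at the centre of the taper shank's flat lower end, 60 mm below the middle of the stem; z up along the stem. Shank: 32 mm long, 46 mm diameter under the flange, 27.5 mm at the lower end
- park: black parking ring fixed on the bench round the foot of the head: 52 mm outer, 37 mm inner diameter, 8 mm high; origin at the centre of its underside
- holder: foot plate of the work-holder, fixed, dark steel, 116 x 116 x 8 mm; origin at the centre of its underside. +x points away from the robot within 0.5 rad. Above it a blue fork (cheeks 34 x 8 mm at y = +-46 mm, tops nominally 76 mm above the bench) carries the brass cup on a pivot along this y axis. Fork and cup height is adjustable and not measured: up to 10 mm above or below nominal; find the seat by feel
- cup_nominal (a point): point of the foot plate's frame, 82 mm above the bench on the cup's axis: where the centre of the cup's mouth would be at nominal height (true rim up to 10 mm higher or lower). Mouth 44 mm across, taper matching the shank, 34 mm deep. With the head home its flange is 4 mm above the true rim; a head only set down stands 8 mm higher on the plunger and wobbles
- pivot_nominal (a point): point of the foot plate's frame, 64 mm above the bench: middle of the cup's pivot at nominal height; the true pivot is 18 mm below the true rim. With the head home the middle of its stem is 50 mm above the true pivot, so nominally 114 mm above the bench
- rocker (a joint): tilt of the cup about its pivot, rad: 0 upright, positive tips toward +x of the holder's frame (away from the robot); stops at +-0.24; a light spring (0.6 N m/rad) returns it upright
- plunger (a joint): travel of the red plunger (17 mm diameter) in the bottom of the cup, m: 0 up, as at the start; about 8 mm (over 7) when the head is home on the taper; own stop at 10 mm. Held by friction only: it yields to about 7 N and stays where it is pushed. Where the taper takes over, the push force climbs steeply; over 35 N between head and cup harms the seat
- jar_mid (a point): small loose jar with yellow lid, 45 mm diameter, 30 mm high, a bystander; point at its middle
- filter_mid (a point): loose pale filter cassette, 48 x 90 x 18 mm, a bystander; point at its middle
Things that resemble listed ones, but are neither listed nor needed, are in the scene too. What is shaped like the head but purple is not meant.

How it is judged:
On the way, in this order (a step that is already met when the one before it is completed fails the run):
1. the head is pressed home in the upright cup: plunger pushed down more than 7 mm, head over the holder and upright, cup within 0.08 rad of upright (value of joint plunger above 0.007 m and horizontal distance between head_grip and holder below 0.022 m and contact force between head and rocker above 0.2 N and angle between head_grip's own z axis and vertical below 0.1 rad and value of joint rocker between -0.08 and 0.08 rad), for 0.2 s.
2. the seated head and cup are tipped away from the robot by more than 0.10 rad (value of joint plunger above 0.007 m and horizontal distance between head_grip and holder below 0.022 m and contact force between head and rocker above 0.2 N and value of joint rocker above 0.1 rad and angle between head_grip's own z axis and vertical above 0.07 rad), for 0.1 s.
3. then tipped toward the robot by more than 0.10 rad (value of joint plunger above 0.007 m and horizontal distance between head_grip and holder below 0.022 m and contact force between head and rocker above 0.2 N and value of joint rocker below -0.1 rad and angle between head_grip's own z axis and vertical above 0.07 rad), for 0.1 s.
At the end, for the whole second after the job is handed in: the head rests in the cup, home on the taper (plunger down more than 7 mm, middle of the stem within 6 mm of the holder's axis and 98 to 128 mm above the bench), upright within 0.06 rad with the cup back within 0.04 rad of upright, at rest and released (value of joint plunger above 0.007 m and horizontal distance between head_grip and holder below 0.006 m and angle between head_grip's own z axis and vertical below 0.06 rad and height (world z) of head_grip between 0.098 and 0.128 m and contact force between head and rocker above 0.2 N and value of joint rocker between -0.04 and 0.04 rad and linear speed of head below 0.02 m/s); the robot touches nothing.
It fails at once if head and cup are forced together with more than 35 N (contact force between head and rocker above 35 N).
It fails at once if the jar or the filter cassette is moved by more than 20 mm (distance of any of jar_mid, filter_mid from where it was at the start of the episode above 0.02 m).
It also fails if it takes over 64 s, if anything falls off the work surface, if the arm or the gripper's body presses on something with over 40 N, if the wrist force passes 120 N, or if a joint passes its speed limit or range.

ROBOT

A 6-joint arm with a two-finger parallel gripper is mounted at the origin on a cart in front of the work surface, level with it; the furniture and walls round the work are solid. World frame = base frame: x ahead of the robot, y to its left, z up, the work surface at z = 0. Lengths are in m, angles in rad, forces in N, time in s.
With the tool pointing down it reaches from about 0.25 to 0.725 m from the base axis. Payload 9.7 kg.
Tool frame: the origin (TCP) lies midway between the tips of the shut fingers; the grasp point (between the pads) lies r.grip_depth behind it (r.grip_depth is the distance from the TCP to the grasp point, in m); z points along the fingers, y is the line along which they close (so a half turn about z gives the same grasp; the last joint's range is limited). The gripper opens to 85 mm and grips with 20 to 120 N. Pads are 22 mm wide; open, the fingers measure 114 mm over their backs; the gripper's body (76 mm by 85 mm) begins 54 mm behind the grasp point. The pads swing forward as they close: fully open they stand 13 mm farther back than shut.
Start: joints at [-1.139, 0.087, 0.176, 1.66, 0, 1.571], TCP at [0.23, -0.5, 0.231] pointing down, gripper open.
Joint ranges: [-3.13, 3.13], [-0.85, 1.81], [-1.15, 1.24], [-2.2, 2.28], [-1.44, 1.52], [-3.14, 3.14]. Speed limits (rad/s): [2.22, 2.22, 2.57, 3.14, 3.14, 3.14].

INTERFACE

Orientations are given as a unit quaternion [x, y, z, w].
In Python, from cell import r, eyes gives the robot as it stands. The module is installed in compiled form; this text tells all that it offers.
- The arm moves only by the tool move_arm, never from a script. Its argument "targets" is a list of rows, each a list of 2 entries, a list of its own where there are three numbers: the shift along the tool's x, y, z in cm, then the turn, a rotation vector about the tool's x, y, z in rad. A call has 1 to 20 rows; each row shifts and turns the commanded pose from where the row before left it, along the tool's axes as they then stand; what a row does not reach is not made up. A row lasts 1/8 s, in which the tool goes at most 62.5 mm and 10.7 degrees, less where a joint would pass 70% of its speed; a pose out of reach is approached as far as the arm can. A call with a gripper value outside its range is refused whole. "hand" is the opening in per cent of the stroke, from 0 (shut) to 100 (fully open), set as the call begins (left out, the last holds). The fingers move at their own pace and stop on an object; "squeeze" is the grip in N (left out, the last holds). Time passes only in rows, so rows that do not move let the fingers close. It gives the time, the measured TCP pose, the force, the opening and the grip force at its end, in the units of the state.
- r.state(): the state, without advancing time (a new reading comes with each control period).
- eyes.snapshot(name): name is "side" or "top" or "wrist"; returns a dict with "color" (400x640x3 uint8, red, green, blue), "fx", "fy", "cx", "cy" (pixels), "position" and "attitude" of the camera in the world. Camera axes: x right, y up, looking along -z (the intrinsics and any distortion apply to the point x, -y, -z); pixel columns grow to the right and rows downward; lengths in m; the calibration is good to about 2 mm. A picture is of the moment at which its call begins. There is no depth.
- r.sign_off(): hands the job in; it is judged then, once.
The state is a dict: "t": time; "joint_positions": joint angles; "qvel": joint speeds; "joint_efforts": joint torques, N m; "position": TCP position; "tool_rot": TCP orientation; "force": force on the tool from outside, world axes, zero at the start; "ft_torque": the same for the moment, N m; "width": finger opening in m; "finger_force": force on a finger pad.
Only numpy, scipy, OpenCV 4.12 (cv2) and the standard library are available. Lean on these libraries where they do the work, as an engineer would, in place of code of your own. Each camera call takes 0.05 s, during which the arm holds its last target. There are 200 camera calls.

## Working session

There is one attempt and no reset: what is moved stays moved. The work goes in short steps, Python scripts to look and compute and a tool call to move; the robot and the scene stay as the last step left them, time stands still between calls to the robot, and variables do not carry over. Pictures are saved under pics/ and viewed, at most 10 in all, crops included, and the job is handed in when it is done.

Besides the shell and the picture viewer there is one more tool, called after "Request:" by a JSON object that holds its "api" and its "payload", one argument or row to a line. move_arm: Moves the arm, as the interface text tells. Its arguments: {"type":"object","properties":{"targets":{"type":"array"},"hand":{"type":"number"},"squeeze":{"type":"number"}},"required":["targets"]}

```bash
mkdir -p pics; cat > h.py <<'E'
import numpy as np, cv2
from scipy.spatial.transform import Rotation as R
from cell import r, eyes
def snap(n,f=None):
    s=eyes.snapshot(n)
    if f: cv2.imwrite('pics/'+f,cv2.cvtColor(s['color'],cv2.COLOR_RGB2BGR))
    return s
def att(s):
    a=np.array(s['attitude'],float)
    return R.from_quat(a).as_matrix() if a.size==4 else a.reshape(3,3)
def ray(s,u,v):
    d=att(s)@np.array([(u-s['cx'])/s['fx'],-(v-s['cy'])/s['fy'],-1.]); return np.array(s['position']),d
def onplane(s,u,v,z):
    p,d=ray(s,u,v); return p+d*(z-p[2])/d[2]
def proj(s,P):
    c=att(s).T@(np.array(P)-np.array(s['position'])); return s['cx']-s['fx']*c[0]/c[2], s['cy']+s['fy']*c[1]/c[2]
E
python3 - <<'E'
from h import *
for n in('side','top'):
    s=snap(n,n+'0.png'); print(n,{k:v for k,v in s.items() if k!='color'})
print(r.state(),r.grip_depth)
E
```

```text
side {'fx': 406.8007893719827, 'fy': 406.8007893719827, 'cx': 323.96422216739677, 'cy': 203.25581186905347, 'position': array([0.59901654, 0.8608767 , 0.46374442]), 'attitude': array([0.01753971, 0.52185322, 0.85221688, 0.03298418])}
top {'fx': 367.49138668454464, 'fy': 367.49138668454464, 'cx': 320.05661930875294, 'cy': 196.74923120642262, 'position': array([0.37528889, 0.10494079, 0.91831649]), 'attitude': array([ 0.07557964, -0.07240788, -0.69781946,  0.70858508])}
{'t': 0.1, 'joint_positions': array([-1.13900729e+00,  8.74217439e-02,  1.75193873e-01,  1.65982063e+00,
       -3.80567880e-05,  1.57081092e+00]), 'qvel': array([ 0.00182075, -0.00162356,  0.00205828, -0.00055968,  0.00039626,
       -0.00042476]), 'joint_efforts': array([ 1.15758306e-03, -5.21560800e+01,  4.65653121e+01,  1.60541735e-02,
        6.61340141e-05, -8.73083280e-06]), 'position': array([ 0.23007102, -0.49932484,  0.23063481]), 'tool_rot': array([ 9.76786530e-01,  2.14214106e-01, -1.52712556e-04, -6.07476566e-04]), 'force': array([ 0.51241477, -0.20298995, -0.1316954 ]), 'ft_torque': array([-0.03892141, -0.0058371 ,  0.00550873]), 'finger_force': 0.0, 'width': 0.08517158641206961} 0.0187
```

View pics/top0.png

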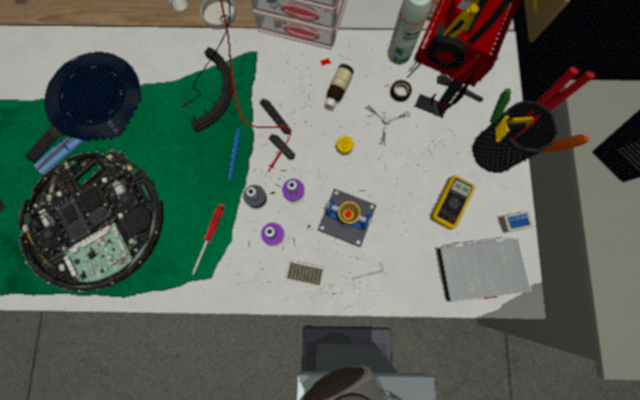

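View pics/side0.png

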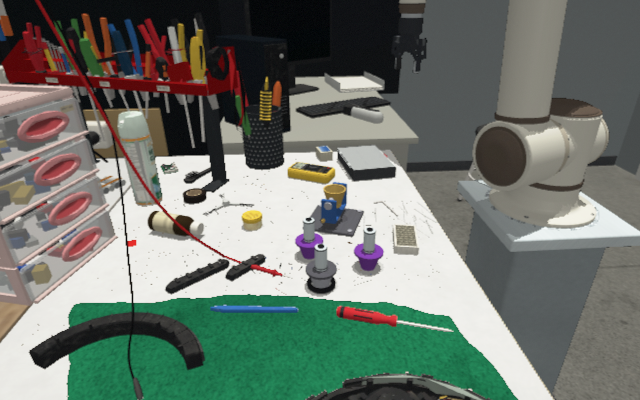

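The top view shows three head-shaped things: one dark-flanged at (255,195) and two purple at (292,189) and (272,233). In the side view they are at (320,270), (309,240) and (369,250). The dark one is the steel head. The holder cup is at (348,213) in the top view, the jar at (345,145) and the filter at (305,272). I'll check the choice in one close crop.

```bash
python3 - <<'E'
from h import *
t=cv2.imread('pics/top0.png'); s=cv2.imread('pics/side0.png')
a=cv2.resize(t[170:255,235:385],None,fx=5,fy=5,interpolation=cv2.INTER_CUBIC)
b=cv2.resize(s[180:300,290:370],(283*1,425),interpolation=cv2.INTER_CUBIC)
b=cv2.resize(s[180:300,280:400],(400,400))
im=np.zeros((600,800,3),np.uint8)
a=cv2.resize(t[170:255,235:385],(800,453),interpolation=cv2.INTER_CUBIC)[:, :]
cv2.imwrite('pics/c1.png',np.hstack([cv2.resize(t[175:255,240:380],(525,300),interpolation=cv2.INTER_CUBIC),cv2.resize(s[210:295,292:370],(275,300),interpolation=cv2.INTER_CUBIC)]))
T=snap('top');S=snap('side')
for n,im in(('top',T),('side',S)):
    h=cv2.cvtColor(im['color'],cv2.COLOR_RGB2HSV)
    m={'blue':cv2.inRange(h,(100,120,50),(125,255,255)),'brass':cv2.inRange(h,(12,90,60),(24,255,255)),'red':cv2.inRange(h,(0,150,80),(8,255,255)),'dark':cv2.inRange(h,(0,0,20),(180,110,125)),'yel':cv2.inRange(h,(20,130,120),(32,255,255))}
    for k,v in m.items():
        c,_=cv2.findContours(v,0,2)
        for q in c:
            A=cv2.contourArea(q)
            if A<25: continue
            (x,y),(w,hh),an=cv2.minAreaRect(q)
            ok=(235<x<400 and 120<y<300) if n=='top' else (220<x<430 and 170<y<310)
            if ok: print(n,k,round(A),np.round([x,y,w,hh,an],1))
E
```

```text
top blue 79 [363.  222.6   9.6  21.1  57.1]
top blue 76 [330.9 210.1  20.9   9.6  75.3]
top brass 376 [349. 212.  22.  22.  90.]
top brass 227 [344.5 144.   16.3  17.7  45. ]
top dark 478 [304.3 273.4  32.9  15.9  11.3]
top dark 802 [342.6 225.7  47.7  26.9  21.8]
top dark 440 [351.8 204.1  45.5  17.1  21.8]
top dark 242 [281.9 146.2  32.6   9.1  47.1]
top dark 25 [284.6 130.8  10.7   4.5  26.6]
top dark 336 [249.  130.4 156.   24.7  86. ]
top dark 77972 [319.5 209.  380.  639.   90. ]
top yel 330 [348.5 212.   20.   21.   90. ]
top yel 193 [344.5 144.   16.   15.   90. ]
side blue 374 [254.  308.9  86.1   5.9   1.4]
side blue 355 [333.5 208.   30.   23.   90. ]
side brass 128 [251.5 217.5  19.   11.    0. ]
side brass 268 [332.8 193.8  20.9  22.5  18.4]
side brass 441 [310.8 173.   46.5  15.6   7.7]
side dark 121 [366.9 267.3  24.7  12.8  12.5]
side dark 377 [245.  266.6  12.7  44.3  60.9]
side dark 821 [318.8 269.8  49.2  33.1  72.1]
side dark 828 [332.8 220.3  56.5  27.1   6.8]
side dark 32 [327.5 205.5   7.    7.    0. ]
side dark 522 [364.  170.7  60.7  23.9  15.7]
side dark 81938 [411.  199.5 399.  456.   90. ]
side yel 184 [251.5 217.   12.   19.   90. ]
side yel 140 [334. 189.   8.  20.  90.]
side yel 407 [310.9 174.3  46.2  14.6   2.7]
```

View pics/c1.png

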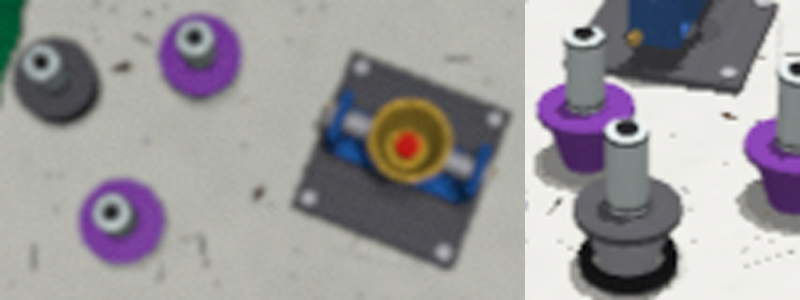

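The crop shows the grey steel head in the black ring (stem top at about (251,192) in the top view and (321,247) in the side view), the purple ones apart from it, and the holder plate corners clearly. Next I'll turn these into positions.

```bash
python3 - <<'E'
from h import *
T=snap('top');S=snap('side')
f=lambda x,y:(240+x/3.75-.3,175+y/3.75-.3)
print('stemtop',onplane(T,*f(41,63),.0825),'flange',onplane(T,*f(57,82),.036))
us,vs=292+(627-525)/3.526-.3,210+132/3.529-.3
print('side stemtop',onplane(S,us,vs,.0825))
def tri(a,b):
    (p,d),(q,e)=a,b; M=np.c_[d,-e]; k=np.linalg.lstsq(M,q-p,rcond=None)[0]; A=p+k[0]*d;B=q+k[1]*e; return (A+B)/2,np.linalg.norm(A-B)
print('tri',tri(ray(T,*f(41,63)),ray(S,us,vs)))
print('purple',onplane(T,*f(195,40),.0825),onplane(T,*f(112,213),.0825))
C=np.array([onplane(T,*f(*c),.008) for c in((355,52),(512,115),(450,270),(293,208))])
print(C, 'c',C.mean(0),np.linalg.norm(C-np.roll(C,-1,0),axis=1))
# edges: top-left->top-right is -y dir ; bottom->top is +x
ex=(C[0]+C[1]-C[2]-C[3]);print('yaw',np.arctan2(ex[1],ex[0]))
ey=(C[0]+C[3]-C[1]-C[2]);print('yaw2',np.arctan2(-ey[0],ey[1]))
for z in(.072,.082,.092):print('mouth',z,onplane(T,349,212,z))
print('jar',onplane(T,344.5,144,.03),'filter',onplane(T,304.5,272.5,.018))
E
```

```text
stemtop [0.5632082  0.27230662 0.0825    ] flange [0.56106638 0.27043191 0.036     ]
side stemtop [0.56297757 0.27928649 0.0825    ]
tri (array([0.56331842, 0.27317034, 0.07871071]), np.float64(0.001472010549596875))
purple [0.57936299 0.17692353 0.0825    ] [0.47037916 0.22397212 0.0825    ]
[[ 0.59079511  0.07450146  0.008     ]
 [ 0.54889846 -0.03125939  0.008     ]
 [ 0.44478068  0.0110761   0.008     ]
 [ 0.48400611  0.11477343  0.008     ]] c [0.51712009 0.0422729  0.008     ] [0.11375714 0.11239576 0.11086826 0.11413028]
yaw -0.3733113665904903
yaw2 -0.36950589784521903
mouth 0.072 [0.51998368 0.04208209 0.072     ]
mouth 0.082 [0.51827398 0.04282482 0.082     ]
mouth 0.092 [0.51656428 0.04356755 0.092     ]
jar [0.70265911 0.05029128 0.03      ] filter [0.38044291 0.14494076 0.018     ]
```

The head is at about (0.562, 0.272), with the two views agreeing to a few mm and the stem-top height right. The holder is at (0.5175, 0.0425) with yaw -0.37. I'll move over the head and turn so the fingers close along the holder's y.

Request:
{"api": "move_arm", "payload": {
  "targets": [
    [[3.1, -2.8, 0], [0, 0, 0]],
    [[3.1, -2.8, 0], [0, 0, 0]],
    [[3.1, -2.8, 0], [0, 0, 0]],
    [[3.1, -2.8, 0], [0, 0, 0]],
    [[3.1, -2.8, 0], [0, 0, 0]],
    [[3.1, -2.8, 0], [0, 0, 0]],
    [[3.1, -2.8, 0], [0, 0, 0]],
    [[3.1, -2.8, 0], [0, 0, 0]],
    [[3.1, -2.8, 0], [0, 0, 0]],
    [[3.1, -2.8, 0], [0, 0, 0]],
    [[3.1, -2.8, 0], [0, 0, 0]],
    [[3.1, -2.8, 0], [0, 0, 0]],
    [[3.1, -2.8, 0], [0, 0, 0]],
    [[3.1, -2.8, 0], [0, 0, 0]],
    [[3.1, -2.8, 0], [0, 0, 0]],
    [[3.1, -2.8, 0], [0, 0, 0]],
    [[3.1, -2.8, 0], [0, 0, 0]],
    [[3.1, -2.8, 0], [0, 0, 0]],
    [[3.1, -2.8, 0], [0, 0, 0]],
    [[3.1, -2.8, 0], [0, 0, 0]]
  ],
  "hand": 100
}}

```text
t: 2.8
position: [0.5612, 0.2659, 0.2312]
tool_rot: [0.976, 0.219, -0.0, -0.002]
force: [0.7, -0.5, 0.0]
width: 0.0855
finger_force: 0.0
```

Request:
{"api": "move_arm", "payload": {
  "targets": [
    [[0, 0, 0], [0, 0, -0.156]],
    [[0, 0, 0], [0, 0, -0.156]],
    [[0, 0, 0], [0, 0, -0.156]],
    [[0, 0, 0], [0, 0, -0.156]],
    [[0, 0, 0], [0, 0, -0.156]],
    [[0, 0, 0], [0, 0, -0.156]],
    [[0, 0, 0], [0, 0, -0.156]],
    [[0, 0, 0], [0, 0, -0.156]],
    [[0, 0, 0], [0, 0, -0.156]],
    [[0, 0, 0], [0, 0, -0.156]],
    [[0, 0, 0], [0, 0, -0.156]],
    [[0, 0, 0], [0, 0, -0.156]],
    [[0, 0, 0], [0, 0, -0.156]],
    [[0, 0, 0], [0, 0, -0.156]],
    [[0, 0, 0], [0, 0, -0.156]],
    [[0, 0, 0], [0, 0, 0]]
  ]
}}

```text
t: 4.8
position: [0.5609, 0.2644, 0.2311]
tool_rot: [0.18, 0.984, 0.001, -0.001]
force: [0.2, 0.8, -1.0]
width: 0.0855
finger_force: 0.0
```

```bash
cat >> h.py <<'E'
Rt=R.from_matrix(np.array([[-np.cos(.37),np.sin(.37),0],[np.sin(.37),np.cos(.37),0],[0,0,-1.]]).T.T)
Rt=R.from_matrix(np.c_[[-np.cos(.37),np.sin(.37),0],[np.sin(.37),np.cos(.37),0],[0,0,-1.]])
def delta(p,Rg=Rt):
    s=r.state(); Rc=R.from_quat(s['tool_rot'])
    print('t',round(s['t'],2),'pos',np.round(s['position'],4),'F',np.round(s['force'],1),'w',round(s['width'],4))
    print('shift cm',np.round(Rc.inv().apply(np.array(p)-s['position'])*100,2),'turn',np.round((Rc.inv()*Rg).as_rotvec(),3))
E
python3 - <<'E'
from h import *
delta((.562,.272,.045))
w=snap('wrist','w1.png'); print(w['position'],w['fx'],w['cx'],w['cy'],att(w)[:,2])
print('expect stemtop px',proj(w,(.562,.272,.0825)))
E
```

```text
t 4.8 pos [0.5609 0.2644 0.2311] F [ 0.2  0.8 -1. ] w 0.0855
shift cm [ 0.12  0.71 18.62] turn [ 0.002 -0.003  0.007]
[0.48472621 0.29215277 0.37408389] 344.5394535756394 314.9900516384503 194.09549683811974 [-0.29186347  0.10789656  0.95035469]
expect stemtop px (np.float64(323.8357847950909), np.float64(176.65077761905104))
```

View pics/w1.png

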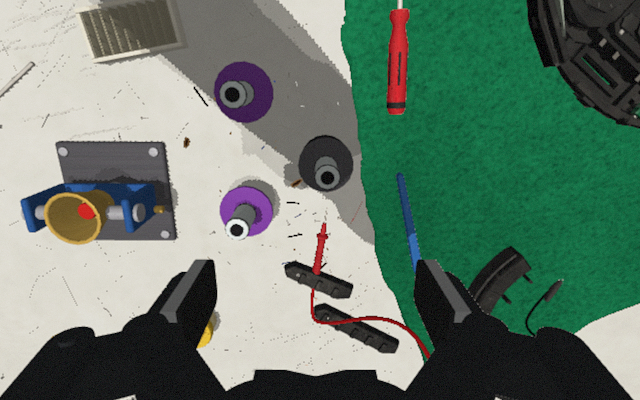

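The wrist view has the steel head's stem top at (327,178), against (324,177) predicted, so I'll shift 2.5 mm along tool y. The purple heads at (236,228) and (236,94) are clear of the fingers. Now I'll go down and grasp.

Request:
{"api": "move_arm", "payload": {
  "targets": [
    [[0.1, 0.9, 2.5], [0, 0, 0]],
    [[0, 0, 2.5], [0, 0, 0]],
    [[0, 0, 2.5], [0, 0, 0]],
    [[0, 0, 2.5], [0, 0, 0]],
    [[0, 0, 2.5], [0, 0, 0]],
    [[0, 0, 2.5], [0, 0, 0]],
    [[0, 0, 2.0], [0, 0, 0]],
    [[0, 0, 1.6], [0, 0, 0]],
    [[0, 0, 0], [0, 0, 0]]
  ]
}}

```text
t: 5.98
position: [0.5623, 0.2734, 0.0441]
tool_rot: [0.18, 0.984, 0.001, -0.002]
force: [-0.2, 0.1, 0.1]
width: 0.0853
finger_force: 0.0
```

Request:
{"api": "move_arm", "payload": {
  "targets": [
    [[0, 0, 0], [0, 0, 0]],
    [[0, 0, 0], [0, 0, 0]],
    [[0, 0, 0], [0, 0, 0]],
    [[0, 0, 0], [0, 0, 0]],
    [[0, 0, 0], [0, 0, 0]],
    [[0, 0, 0], [0, 0, 0]],
    [[0, 0, 0], [0, 0, 0]],
    [[0, 0, 0], [0, 0, 0]]
  ],
  "hand": 0,
  "squeeze": 40
}}

```text
t: 6.98
position: [0.5631, 0.2738, 0.0458]
tool_rot: [0.18, 0.984, 0.002, -0.001]
force: [1.1, -0.4, 5.7]
width: 0.0211
finger_force: 39.0
```

Request:
{"api": "move_arm", "payload": {
  "targets": [
    [[0, 0, -1], [0, 0, 0]],
    [[0, 0, -2.5], [0, 0, 0]],
    [[0, 0, -2.5], [0, 0, 0]],
    [[0, 0, -3], [0, 0, 0]],
    [[0, 0, -2.5], [0, 0, 0]],
    [[0, 0, 0], [0, 0, 0]],
    [[0, 0, 0], [0, 0, 0]]
  ],
  "squeeze": 60
}}

```text
t: 7.85
position: [0.5627, 0.2732, 0.159]
tool_rot: [0.18, 0.984, 0.001, -0.002]
force: [0.6, 0.0, -0.5]
width: 0.0208
finger_force: 58.8
```

```bash
python3 - <<'E'
from h import *
delta((.5175,.0425,.16))
T=snap('side')
cv2.imwrite('pics/s2.png',cv2.resize(cv2.cvtColor(T['color'],cv2.COLOR_RGB2BGR)[120:300,230:430],(660,594)))
E
```

```text
t 7.85 pos [0.5627 0.2732 0.159 ] F [ 0.6  0.  -0.5] w 0.0208
shift cm [ -3.94 -23.18  -0.15] turn [ 0.001 -0.004  0.008]
```

View pics/s2.png

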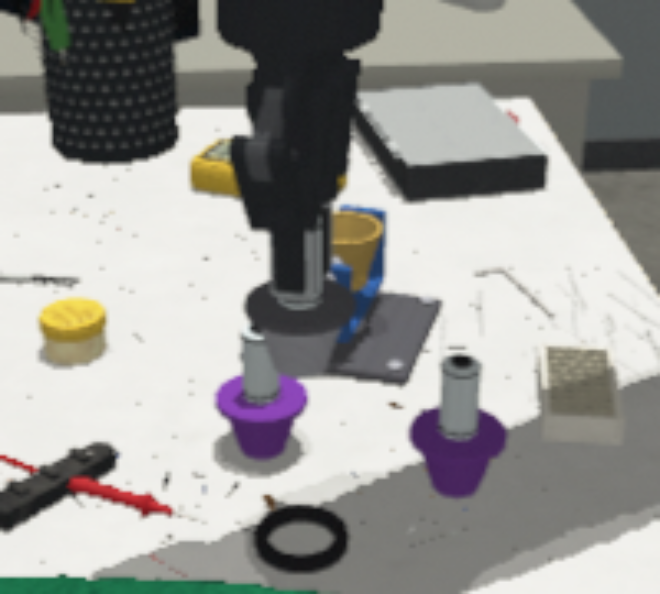

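The side view shows the head held upright, with its flange at crop (298,312) and its shank clear of the empty ring at (300,538). The purple heads, jar and filter have not moved. Next I'll carry it over the cup.

Request:
{"api": "move_arm", "payload": {
  "targets": [
    [[-0.4, -2.3, 0], [0, 0, 0]],
    [[-0.4, -2.3, 0], [0, 0, 0]],
    [[-0.4, -2.3, 0], [0, 0, 0]],
    [[-0.4, -2.3, 0], [0, 0, 0]],
    [[-0.4, -2.3, 0], [0, 0, 0]],
    [[-0.4, -2.3, 0], [0, 0, 0]],
    [[-0.4, -2.3, 0], [0, 0, 0]],
    [[-0.4, -2.3, 0], [0, 0, 0]],
    [[-0.4, -2.4, 0], [0, 0, 0]],
    [[-0.3, -2.4, 0], [0, 0, 0]],
    [[0, 0, 0], [0, 0, 0]],
    [[0, 0, 0], [0, 0, 0]],
    [[0, 0, 0], [0, 0, 0]]
  ]
}}

```text
t: 9.52
position: [0.5175, 0.043, 0.1596]
tool_rot: [0.18, 0.984, 0.001, -0.001]
force: [0.9, -0.3, -0.9]
width: 0.0207
finger_force: 58.9
```

```bash
python3 - <<'E'
from h import *
delta((.5175,.0425,.16))
T=snap('side'); W=snap('top')
a=cv2.resize(cv2.cvtColor(T['color'],cv2.COLOR_RGB2BGR)[140:240,284:384],(400,400),interpolation=2)
b=cv2.resize(cv2.cvtColor(W['color'],cv2.COLOR_RGB2BGR)[160:260,300:400],(400,400),interpolation=2)
cv2.imwrite('pics/s3.png',np.hstack([a,b]))
print('side: if on axis, head bottom/flange px',proj(T,(.5175,.0425,.113)),proj(T,(.5175,.0425,.15)))
print('mouth 72/82/92',[np.round(proj(T,(.5175,.0425,z)),1) for z in(.072,.082,.092)])
E
```

```text
t 9.53 pos [0.5175 0.043  0.1596] F [ 0.9 -0.3 -0.9] w 0.0207
shift cm [-0.02 -0.05 -0.04] turn [ 0.003 -0.002  0.009]
side: if on axis, head bottom/flange px (np.float64(333.94965490133023), np.float64(175.16826623041467)) (np.float64(334.0637397852783), np.float64(159.305670048555))
mouth 72/82/92 [array([333.8, 192.1]), array([333.9, 188. ]), array([333.9, 183.9])]
```

View pics/s3.png

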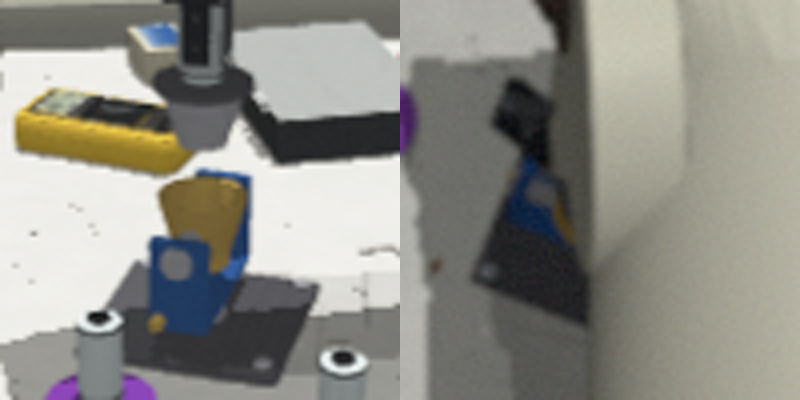

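The head axis (side px 334.8) lines up with the mouth centre at (335,188), which puts the rim near nominal height. I'll lower to just above the earliest contact, then step down by feel.

Request:
{"api": "move_arm", "payload": {
  "targets": [
    [[0, 0, 1], [0, 0, 0]],
    [[0, 0, 1], [0, 0, 0]],
    [[0, 0, 1], [0, 0, 0]],
    [[0, 0, 0.7], [0, 0, 0]],
    [[0, 0, 0], [0, 0, 0]],
    [[0, 0, 0], [0, 0, 0]]
  ]
}}

```text
t: 10.38
position: [0.5175, 0.0427, 0.123]
tool_rot: [0.18, 0.984, 0.001, -0.001]
force: [-0.5, 0.1, -1.1]
width: 0.0211
finger_force: 59.0
```

Request:
{"api": "move_arm", "payload": {
  "targets": [
    [[0, 0, 0.1], [0, 0, 0]],
    [[0, 0, 0.1], [0, 0, 0]],
    [[0, 0, 0.1], [0, 0, 0]],
    [[0, 0, 0.1], [0, 0, 0]],
    [[0, 0, 0], [0, 0, 0]]
  ]
}}

```text
t: 11.0
position: [0.5173, 0.0427, 0.1185]
tool_rot: [0.18, 0.984, 0.001, -0.001]
force: [1.1, 0.5, -0.7]
width: 0.0205
finger_force: 59.0
```

Request:
{"api": "move_arm", "payload": {
  "targets": [
    [[0, 0, 0.1], [0, 0, 0]],
    [[0, 0, 0.1], [0, 0, 0]],
    [[0, 0, 0.1], [0, 0, 0]],
    [[0, 0, 0], [0, 0, 0]]
  ]
}}

```text
t: 11.5
position: [0.5173, 0.0427, 0.1156]
tool_rot: [0.18, 0.984, 0.001, -0.001]
force: [0.6, -1.3, -1.2]
width: 0.0207
finger_force: 59.0
```

Request:
{"api": "move_arm", "payload": {
  "targets": [
    [[0, 0, 0.1], [0, 0, 0]],
    [[0, 0, 0.1], [0, 0, 0]],
    [[0, 0, 0.1], [0, 0, 0]],
    [[0, 0, 0], [0, 0, 0]]
  ]
}}

```text
t: 12.0
position: [0.5173, 0.0427, 0.1125]
tool_rot: [0.18, 0.984, 0.001, -0.001]
force: [-0.2, 1.0, -1.2]
width: 0.0205
finger_force: 59.0
```

Request:
{"api": "move_arm", "payload": {
  "targets": [
    [[0, 0, 0.1], [0, 0, 0]],
    [[0, 0, 0.1], [0, 0, 0]],
    [[0, 0, 0], [0, 0, 0]]
  ]
}}

```text
t: 12.38
position: [0.5173, 0.0427, 0.1105]
tool_rot: [0.18, 0.984, 0.001, -0.001]
force: [0.6, -0.0, -1.4]
width: 0.0204
finger_force: 59.0
```

Request:
{"api": "move_arm", "payload": {
  "targets": [
    [[0, 0, 0.1], [0, 0, 0]],
    [[0, 0, 0.1], [0, 0, 0]],
    [[0, 0, 0], [0, 0, 0]]
  ]
}}

```text
t: 12.75
position: [0.5174, 0.0427, 0.1088]
tool_rot: [0.18, 0.984, 0.001, -0.001]
force: [-0.9, 0.4, 0.9]
width: 0.021
finger_force: 59.2
```

Request:
{"api": "move_arm", "payload": {
  "targets": [
    [[0, 0, 0.1], [0, 0, 0]],
    [[0, 0, 0], [0, 0, 0]]
  ]
}}

```text
t: 13.0
position: [0.5175, 0.0427, 0.1082]
tool_rot: [0.18, 0.984, 0.001, -0.001]
force: [-1.9, -0.7, 5.3]
width: 0.0202
finger_force: 59.4
```

Request:
{"api": "move_arm", "payload": {
  "targets": [
    [[0, 0, 0.1], [0, 0, 0]],
    [[0, 0, 0], [0, 0, 0]]
  ]
}}

```text
t: 13.25
position: [0.5174, 0.0427, 0.107]
tool_rot: [0.18, 0.984, 0.001, -0.001]
force: [-1.1, 0.1, 5.2]
width: 0.0205
finger_force: 59.4
```

Contact with the plunger came at TCP z of about 0.109, and it is yielding at about 6 N. Home should be near 0.101.

Request:
{"api": "move_arm", "payload": {
  "targets": [
    [[0, 0, 0.1], [0, 0, 0]],
    [[0, 0, 0.1], [0, 0, 0]],
    [[0, 0, 0], [0, 0, 0]]
  ]
}}

```text
t: 13.62
position: [0.5175, 0.0429, 0.1054]
tool_rot: [0.18, 0.984, 0.002, -0.001]
force: [-1.8, 0.9, 6.2]
width: 0.0205
finger_force: 60.1
```

Request:
{"api": "move_arm", "payload": {
  "targets": [
    [[0, 0, 0.1], [0, 0, 0]],
    [[0, 0, 0.1], [0, 0, 0]],
    [[0, 0, 0], [0, 0, 0]]
  ]
}}

```text
t: 14.0
position: [0.5178, 0.0432, 0.1038]
tool_rot: [0.18, 0.984, 0.002, -0.0]
force: [-2.4, 2.9, 10.6]
width: 0.0207
finger_force: 60.1
```

Request:
{"api": "move_arm", "payload": {
  "targets": [
    [[0, 0, 0.05], [0, 0, 0]],
    [[0, 0, 0], [0, 0, 0]]
  ]
}}

```text
t: 14.25
position: [0.5179, 0.0433, 0.1034]
tool_rot: [0.18, 0.984, 0.002, -0.0]
force: [-2.4, 2.2, 11.4]
width: 0.0209
finger_force: 60.2
```

Request:
{"api": "move_arm", "payload": {
  "targets": [
    [[0, 0, 0.05], [0, 0, 0]],
    [[0, 0, 0], [0, 0, 0]]
  ]
}}

```text
t: 14.5
position: [0.5179, 0.0434, 0.103]
tool_rot: [0.18, 0.984, 0.002, -0.0]
force: [-2.5, 3.1, 11.2]
width: 0.0206
finger_force: 60.2
```

The wall is pushing sideways by about 3 N along tool +x and +y, so I'll ease over that way before pressing on.

Request:
{"api": "move_arm", "payload": {
  "targets": [
    [[0.06, 0.03, 0], [0, 0, 0]],
    [[0, 0, 0], [0, 0, 0]]
  ]
}}

```text
t: 14.75
position: [0.5177, 0.0436, 0.103]
tool_rot: [0.18, 0.984, 0.002, 0.0]
force: [-0.0, 0.7, 9.5]
width: 0.0201
finger_force: 60.1
```

Request:
{"api": "move_arm", "payload": {
  "targets": [
    [[0.06, 0.03, 0], [0, 0, 0]],
    [[0, 0, 0], [0, 0, 0]]
  ]
}}

```text
t: 15.0
position: [0.5175, 0.0438, 0.1029]
tool_rot: [0.18, 0.984, 0.002, 0.001]
force: [1.2, -0.0, 8.6]
width: 0.0205
finger_force: 60.1
```

```bash
python3 - <<'E'
from h import *
delta((.5175,.0425,.1))
s=r.state(); Rc=R.from_quat(s['tool_rot']); print('Ftool',Rc.inv().apply(s['force']),s['ft_torque'])
T=snap('side')
cv2.imwrite('pics/s4.png',cv2.resize(cv2.cvtColor(T['color'],cv2.COLOR_RGB2BGR)[150:230,294:374],(560,560),interpolation=2))
E
```

```text
t 15.0 pos [0.5175 0.0438 0.1029] F [ 1.2 -0.   8.6] w 0.0205
shift cm [-0.04 -0.12  0.29] turn [0.004 0.    0.008]
Ftool [-1.1195908   0.43917625 -8.593745  ] [-0.2006405  -0.28161872 -0.01820584]
```

View pics/s4.png

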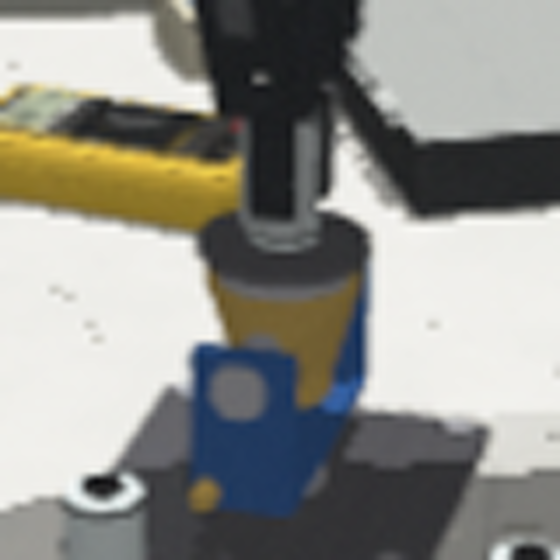

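The side crop shows the shank in the cup and the head upright, with a small gap left under the flange at (285,285). Side force is nearly nulled, so I'll keep pressing in half-millimetre steps.

Request:
{"api": "move_arm", "payload": {
  "targets": [
    [[0, 0, 0.05], [0, 0, 0]],
    [[0, 0, 0.05], [0, 0, 0]],
    [[0, 0, 0], [0, 0, 0]]
  ]
}}

```text
t: 15.42
position: [0.5175, 0.044, 0.102]
tool_rot: [0.18, 0.984, 0.002, 0.001]
force: [0.1, 1.4, 8.1]
width: 0.0209
finger_force: 60.1
```

Request:
{"api": "move_arm", "payload": {
  "targets": [
    [[0, 0, 0.05], [0, 0, 0]],
    [[0, 0, 0], [0, 0, 0]]
  ]
}}

```text
t: 15.68
position: [0.5176, 0.044, 0.1016]
tool_rot: [0.18, 0.984, 0.002, 0.001]
force: [1.4, 1.5, 9.9]
width: 0.0202
finger_force: 60.1
```

Request:
{"api": "move_arm", "payload": {
  "targets": [
    [[0, 0, 0.05], [0, 0, 0]],
    [[0, 0, 0], [0, 0, 0]]
  ]
}}

```text
t: 15.92
position: [0.5176, 0.0441, 0.1013]
tool_rot: [0.18, 0.984, 0.002, 0.001]
force: [0.7, 2.0, 11.8]
width: 0.0208
finger_force: 60.2
```

Request:
{"api": "move_arm", "payload": {
  "targets": [
    [[0, 0.05, 0.03], [0, 0, 0]],
    [[0, 0, 0], [0, 0, 0]]
  ]
}}

```text
t: 16.18
position: [0.5176, 0.0443, 0.101]
tool_rot: [0.18, 0.984, 0.002, 0.001]
force: [-0.9, -0.3, 11.1]
width: 0.0205
finger_force: 60.5
```

Request:
{"api": "move_arm", "payload": {
  "targets": [
    [[0, 0, 0.04], [0, 0, 0]],
    [[0, 0, 0], [0, 0, 0]]
  ]
}}

```text
t: 16.42
position: [0.5177, 0.0443, 0.1009]
tool_rot: [0.18, 0.984, 0.002, 0.001]
force: [-0.9, 0.1, 13.5]
width: 0.0207
finger_force: 60.7
```

Request:
{"api": "move_arm", "payload": {
  "targets": [
    [[0, 0, 0.03], [0, 0, 0]],
    [[0, 0, 0], [0, 0, 0]]
  ]
}}

```text
t: 16.68
position: [0.5177, 0.0443, 0.1008]
tool_rot: [0.18, 0.984, 0.002, 0.001]
force: [-2.1, 0.2, 15.4]
width: 0.0205
finger_force: 60.8
```

Request:
{"api": "move_arm", "payload": {
  "targets": [
    [[0.03, 0, 0.03], [0, 0, 0]],
    [[0, 0, 0], [0, 0, 0]]
  ]
}}

```text
t: 16.92
position: [0.5177, 0.0444, 0.1008]
tool_rot: [0.18, 0.984, 0.002, 0.001]
force: [-1.0, -0.6, 16.9]
width: 0.0204
finger_force: 61.0
```

Request:
{"api": "move_arm", "payload": {
  "targets": [
    [[0, 0, 0.03], [0, 0, 0]],
    [[0, 0, 0], [0, 0, 0]]
  ]
}}

```text
t: 17.18
position: [0.5177, 0.0443, 0.1007]
tool_rot: [0.18, 0.984, 0.002, 0.001]
force: [-2.4, -0.9, 18.5]
width: 0.0209
finger_force: 61.1
```

```bash
python3 - <<'E'
from h import *
delta((.5175,.0425,.1))
s=r.state(); Rc=R.from_quat(s['tool_rot']); print('Ftool',Rc.inv().apply(s['force']),s['ft_torque'],Rc.as_matrix())
E
```

```text
t 17.18 pos [0.5177 0.0443 0.1007] F [-2.4 -0.9 18.5] w 0.0209
shift cm [-0.04 -0.18  0.07] turn [0.004 0.002 0.008]
Ftool [  1.9032013   -1.56886763 -18.54579186] [-0.30250088  0.51336319 -0.01868268] [[-0.93527188  0.35391472  0.00329808]
 [ 0.35392476  0.93526832  0.00323063]
 [-0.00194122  0.00418879 -0.99998934]]
```

The taper is tight: travel was about 8.1 mm and the force climbs to 18 N with no further motion. Now I'll unload most of it and tip away from the robot (positive turn about tool y, about the pivot roughly 36 mm below the TCP).

Request:
{"api": "move_arm", "payload": {
  "targets": [
    [[0, 0, -0.05], [0, 0, 0]],
    [[0, 0, -0.05], [0, 0, 0]],
    [[0, 0, -0.05], [0, 0, 0]],
    [[0, 0, 0], [0, 0, 0]]
  ]
}}

```text
t: 17.68
position: [0.5175, 0.0444, 0.1008]
tool_rot: [0.18, 0.984, 0.002, 0.001]
force: [2.0, 0.5, 9.0]
width: 0.0204
finger_force: 59.9
```

Request:
{"api": "move_arm", "payload": {
  "targets": [
    [[-0.07, 0, 0], [0, 0.02, 0]],
    [[-0.07, 0, 0], [0, 0.02, 0]],
    [[0, 0, 0], [0, 0, 0]]
  ]
}}

```text
t: 18.05
position: [0.5189, 0.0439, 0.1008]
tool_rot: [0.18, 0.983, 0.005, -0.019]
force: [0.5, -1.4, 10.4]
width: 0.0207
finger_force: 60.4
```

Request:
{"api": "move_arm", "payload": {
  "targets": [
    [[-0.07, 0, -0.01], [0, 0.02, 0]],
    [[-0.07, 0, -0.01], [0, 0.02, 0]],
    [[-0.07, 0, 0], [0, 0.02, 0]],
    [[0, 0, 0], [0, 0, 0]]
  ]
}}

```text
t: 18.55
position: [0.5209, 0.0431, 0.1008]
tool_rot: [0.18, 0.982, 0.011, -0.049]
force: [1.4, 0.2, 9.3]
width: 0.0206
finger_force: 60.5
```

Request:
{"api": "move_arm", "payload": {
  "targets": [
    [[-0.07, 0, 0], [0, 0.02, 0]],
    [[-0.07, 0, 0], [0, 0.02, 0]],
    [[-0.07, 0, 0], [0, 0.02, 0]],
    [[-0.07, 0, 0], [0, 0.02, 0]],
    [[0, 0, 0], [0, 0, 0]],
    [[0, 0, 0], [0, 0, 0]]
  ]
}}

```text
t: 19.3
position: [0.5234, 0.0422, 0.1005]
tool_rot: [0.179, 0.98, 0.018, -0.088]
force: [2.0, 0.5, 10.2]
width: 0.0206
finger_force: 60.6
```

```bash
python3 - <<'E'
from h import *
delta((.5175,.0443,.1008))
T=snap('side')
cv2.imwrite('pics/s5.png',cv2.resize(cv2.cvtColor(T['color'],cv2.COLOR_RGB2BGR)[150:230,294:374],(560,560),interpolation=2))
E
```

```text
t 19.3 pos [0.5234 0.0422 0.1005] F [ 2.   0.5 10.2] w 0.0206
shift cm [ 0.62 -0.01  0.08] turn [ 0.003 -0.18   0.009]
```

View pics/s5.png

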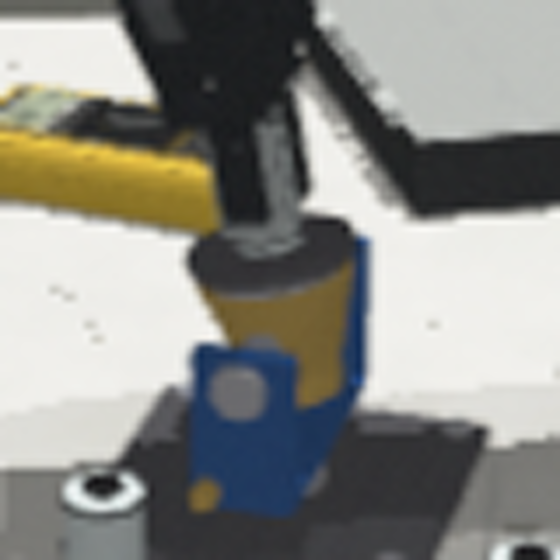

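The side crop shows head and cup tipped together by about 0.18 rad with the flange square to the cup, so it is still seated. Now I'll tip back through upright and toward the robot.

Request:
{"api": "move_arm", "payload": {
  "targets": [
    [[0.07, 0, 0], [0, -0.02, 0]],
    [[0.07, 0, 0], [0, -0.02, 0]],
    [[0.07, 0, 0], [0, -0.02, 0]],
    [[0.07, 0, 0], [0, -0.02, 0]],
    [[0.07, 0, 0], [0, -0.02, 0]],
    [[0.07, 0, 0], [0, -0.02, 0]],
    [[0.07, 0, 0], [0, -0.02, 0]],
    [[0.07, 0, 0.01], [0, -0.02, 0]],
    [[0.07, 0, 0.01], [0, -0.02, 0]],
    [[0, 0, 0], [0, 0, 0]]
  ]
}}

```text
t: 20.6
position: [0.5173, 0.0444, 0.1008]
tool_rot: [0.18, 0.984, 0.002, 0.001]
force: [2.5, 0.2, 6.0]
width: 0.021
finger_force: 59.7
```

Request:
{"api": "move_arm", "payload": {
  "targets": [
    [[0.07, 0, 0], [0, -0.02, 0]],
    [[0.07, 0, 0], [0, -0.02, 0]],
    [[0.07, 0, 0], [0, -0.02, 0]],
    [[0.07, 0, 0], [0, -0.02, 0]],
    [[0, 0, 0], [0, 0, 0]]
  ]
}}

```text
t: 21.22
position: [0.5146, 0.0454, 0.1006]
tool_rot: [0.18, 0.983, -0.005, 0.04]
force: [3.5, -0.5, 5.3]
width: 0.0207
finger_force: 59.6
```

Request:
{"api": "move_arm", "payload": {
  "targets": [
    [[0.07, 0, 0], [0, -0.02, 0]],
    [[0.07, 0, 0], [0, -0.02, 0]],
    [[0.07, 0, 0], [0, -0.02, 0]],
    [[0.07, 0, 0], [0, -0.02, 0]],
    [[0.07, 0, 0], [0, -0.02, 0]],
    [[0, 0, 0], [0, 0, 0]],
    [[0, 0, 0], [0, 0, 0]]
  ]
}}

```text
t: 22.1
position: [0.5114, 0.0467, 0.1]
tool_rot: [0.179, 0.98, -0.014, 0.088]
force: [3.9, -0.1, 5.8]
width: 0.0208
finger_force: 59.6
```

```bash
python3 - <<'E'
from h import *
delta((.5175,.0443,.1008))
T=snap('side')
cv2.imwrite('pics/s6.png',cv2.resize(cv2.cvtColor(T['color'],cv2.COLOR_RGB2BGR)[150:230,294:374],(560,560),interpolation=2))
E
```

```text
t 22.1 pos [0.5114 0.0467 0.1   ] F [ 3.9 -0.1  5.8] w 0.0208
shift cm [-0.66 -0.    0.04] turn [0.004 0.179 0.008]
```

View pics/s6.png

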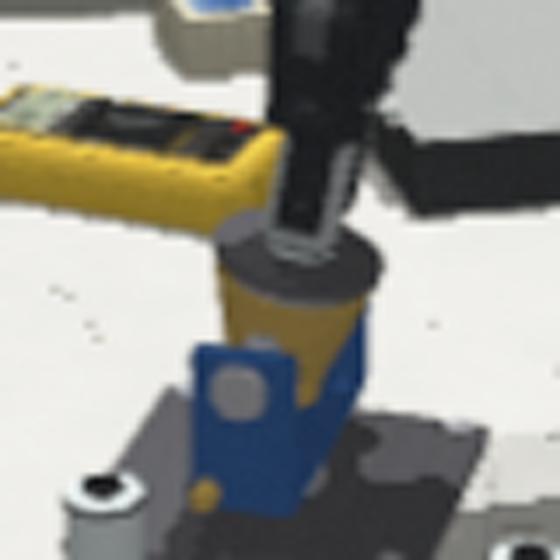

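It is tipped about 0.18 rad toward the robot and still seated. I'll return it upright and level the side force before release.

Request:
{"api": "move_arm", "payload": {
  "targets": [
    [[-0.07, 0, 0], [0, 0.02, 0]],
    [[-0.07, 0, 0], [0, 0.02, 0]],
    [[-0.07, 0, 0], [0, 0.02, 0]],
    [[-0.07, 0, 0], [0, 0.02, 0]],
    [[-0.07, 0, 0], [0, 0.02, 0]],
    [[-0.07, 0, 0], [0, 0.02, 0]],
    [[-0.07, 0, 0], [0, 0.02, 0]],
    [[-0.07, 0, 0], [0, 0.02, 0]],
    [[-0.07, 0, 0], [0, 0.02, 0]],
    [[0, 0, 0], [0, 0, 0]],
    [[0, 0, 0], [0, 0, 0]]
  ]
}}

```text
t: 23.52
position: [0.5173, 0.0444, 0.1008]
tool_rot: [0.18, 0.984, 0.002, -0.0]
force: [3.4, 0.1, 9.2]
width: 0.0205
finger_force: 60.4
```

Request:
{"api": "move_arm", "payload": {
  "targets": [
    [[-0.03, 0, 0.05], [0, 0, 0]],
    [[0, 0, 0.05], [0, 0, 0]],
    [[0, 0, 0], [0, 0, 0]]
  ]
}}

```text
t: 23.9
position: [0.5176, 0.0444, 0.1007]
tool_rot: [0.18, 0.984, 0.002, 0.0]
force: [-0.8, 0.6, 16.0]
width: 0.0205
finger_force: 61.0
```

Request:
{"api": "move_arm", "payload": {
  "targets": [
    [[0, 0, -0.05], [0, 0, 0]],
    [[0, 0, -0.05], [0, 0, 0]],
    [[0, 0, -0.05], [0, 0, 0]],
    [[0, 0, 0], [0, 0, 0]],
    [[0, 0, 0], [0, 0, 0]]
  ],
  "squeeze": 20
}}

```text
t: 24.52
position: [0.5173, 0.0444, 0.1008]
tool_rot: [0.18, 0.984, 0.002, -0.001]
force: [3.7, 1.7, 6.8]
width: 0.0203
finger_force: 59.7
```

Request:
{"api": "move_arm", "payload": {
  "targets": [
    [[0, 0, 0], [0, 0, 0]],
    [[0, 0, 0], [0, 0, 0]],
    [[0, 0, 0], [0, 0, 0]],
    [[0, 0, 0], [0, 0, 0]],
    [[0, 0, 0], [0, 0, 0]],
    [[0, 0, 0], [0, 0, 0]]
  ],
  "hand": 65
}}

```text
t: 25.28
position: [0.5166, 0.0442, 0.1003]
tool_rot: [0.18, 0.984, 0.001, -0.001]
force: [0.2, 0.2, -0.3]
width: 0.0553
finger_force: 0.0
```

Request:
{"api": "move_arm", "payload": {
  "targets": [
    [[0, 0, -0.5], [0, 0, 0]],
    [[0, 0, -1], [0, 0, 0]],
    [[0, 0, -1.5], [0, 0, 0]],
    [[0, 0, -2], [0, 0, 0]],
    [[0, 0, -2], [0, 0, 0]],
    [[0, 0, -2], [0, 0, 0]],
    [[0, 0, -2], [0, 0, 0]],
    [[0, 0, 0], [0, 0, 0]],
    [[0, 0, 0], [0, 0, 0]],
    [[0, 0, 0], [0, 0, 0]],
    [[0, 0, 0], [0, 0, 0]]
  ]
}}

```text
t: 26.65
position: [0.5165, 0.0438, 0.2097]
tool_rot: [0.18, 0.984, 0.001, -0.001]
force: [-0.4, -0.1, -0.1]
width: 0.0556
finger_force: 0.0
```

```bash
python3 - <<'E'
from h import *
delta((.5175,.0443,.2))
T=snap('side'); W=snap('wrist')
a=cv2.resize(cv2.cvtColor(T['color'],cv2.COLOR_RGB2BGR)[150:230,294:374],(400,400),interpolation=2)
b=cv2.resize(cv2.cvtColor(W['color'],cv2.COLOR_RGB2BGR)[:,120:520],(400,400))
cv2.imwrite('pics/s7.png',np.hstack([a,b]))
for P in((.5175,.0435,.1375),(.5175,.0435,.092)): print(proj(T,P),proj(W,P))
E
```

```text
t 26.65 pos [0.5165 0.0438 0.2097] F [-0.4 -0.1 -0.1] w 0.0556
shift cm [-0.08  0.08  0.97] turn [ 0.002 -0.003  0.008]
(np.float64(334.06933311917214), np.float64(164.9031169833248)) (np.float64(315.65599766935406), np.float64(210.6235514914474))
(np.float64(333.9302605386326), np.float64(184.0935561938843)) (np.float64(315.3935666803967), np.float64(190.19513531563155))
```

View pics/s7.png

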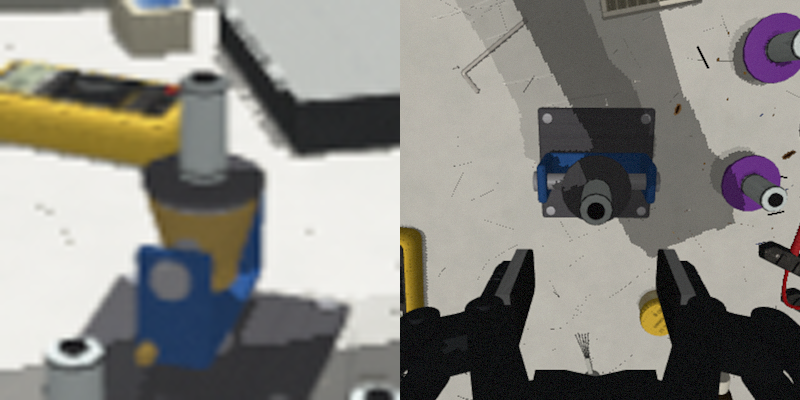

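The head stands upright in the cup. Its stem top is at wrist (316,210), against (315.7,210.6) predicted for upright and home, and it is released with nothing else disturbed. I'm handing in.

```bash
python3 -c "
from cell import r
print(r.sign_off())"
```

```text
the job is handed in; nothing more can be done
None
```

The head was pressed home (about 8 mm of travel, force at most about 18.5 N in the readings), tipped about 0.18 rad away from and then toward the robot, left seated upright and released, and the job was handed in at about 27 s (no verdict returned).

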